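# Click the scent refill onto the bedside diffuser

## Task

Clip the scent refill (steel barrel with the ribbed orange sleeve) onto the nipple of the white diffuser: take it by its orange sleeve and lift, so that the sleeve is drawn fully back and the locking jaws open, set it upright over the nipple until the barrel stands on the diffuser's top, then let go so that the sleeve springs fully forward (down) and locks. Do not knock over or shove the grey tea cup or the green balm jar.

Things in the scene. Friction and masses are not known exactly. Their poses are not given: they have to be found in the camera images.
- refill: Coupler, mouth down: steel barrel 38 mm wide, 62 high, blue dot on top; ribbed orange sleeve 52 wide, 36 high. Origin: centre of the barrel's underside (mouth), z up; round, yaw is free. Sleeve spans 10-46 mm above origin when forward, 22-58 fully back: grip it about 30 mm up. Bore 30 wide, 44 deep; two jaws 8-16 mm up leave 17 mm when sleeve is forward, 30 when back. 0.42 kg. Starts on the tray, z = 0.
- sleeve (a joint): Orange sleeve on the barrel, m: 0 = fully forward (down, jaws shut), 0.012 = fully back (up, jaws open). A light spring pushes it forward (1 N at 0, 1.9 N fully back). The hanging barrel (0.34 kg) outweighs it, so lifting by the sleeve draws it fully back; when the barrel is propped up or let go the sleeve shuts again.
- diffuser: White fixed round puck 96 mm wide, 22 high, with a steel nipple upright in its middle: neck 8 mm thick, flat-topped head 20 mm wide, 42 to 50 mm above the origin. Origin: centre of the puck's underside, z up. The seated refill has its mouth on the puck's top, 22 mm above this origin, over the nipple; the head cannot pass the shut jaws.
- cup: Grey ceramic tea cup without handle, 76 mm across the rim, 70 mm high, empty, loose; bystander. Origin: centre of its underside.
- balm_jar: Green plastic lidded balm jar, 52 mm across and 44 mm high, loose; bystander of nearly the refill's size. Origin: centre of its underside.
There are look-alikes about, which are no part of the job. Leave any purple look-alike of the diffuser alone. Leave any purple look-alike of the refill alone.

How it is judged:
By the outcome, as a careful person would: the job done as asked, in the order asked, and still so for the second after the job is handed in, with the robot touching nothing.
It also fails if it takes over 32 s, if anything falls off the work surface, if the arm or the gripper's body presses on something with over 40 N, if the wrist force passes 120 N, or if a joint passes its speed limit or range.

## Robot

A 6-joint arm with a two-finger parallel gripper is mounted at the origin on the work surface. World frame = base frame: x ahead of the robot, y to its left, z up, the work surface at z = 0. Lengths are in m, angles in rad, forces in N, time in s.
With the tool pointing down it reaches from about 0.25 to 0.8 m from the base axis. Payload 8.5 kg.
Tool frame: the origin (TCP) lies at the very end of the fingers, on their centre line; the grasp point (between the pads) lies 19 mm behind it; x points along the fingers, y is the direction in which the jaws open and shut, and the axes are right-handed (so a half turn about x gives the same grasp; the last joint's range is limited). The gripper opens to 85 mm and grips with 20 to 120 N. Pads are 22 mm wide; open, the fingers measure 114 mm over their backs; the gripper's body (76 mm by 85 mm) begins 54 mm behind the grasp point. The pads swing forward as they close: fully open they stand 13 mm farther back than shut.
Start: joints at [1.13, 0.238, -0.013, 1.319, 0, 1.571], TCP at [0.224, 0.475, 0.231] pointing down, gripper open.
Joint ranges: [-2.66, 2.66], [-1.03, 1.9], [-1.14, 1.46], [-1.82, 2.27], [-1.45, 1.34], [-3.14, 3.14]. Speed limits (rad/s): [2.22, 2.22, 2.79, 3.14, 3.14, 3.14].

## Interface

Orientations are given as a rotation vector (axis times angle).
In Python, from plant import sense, capture, get_calibration, hand_in gives the robot as it stands.
- The arm moves only by the tool apply_moves, never from a script. Its argument "motion" is a list of rows, each a list of 7 numbers: the closure, from 0 (fully open) to 1 (shut), then the shift along the world's x, y, z in m, then the turn, a rotation vector about the world's x, y, z in degrees. In form: [[hand, tx, ty, tz, rx, ry, rz], ...]. A call has 1 to 12 rows; each row is the pose to reach, as a shift and turn from the pose measured when the call began; what a row does not reach only later rows make up. A row lasts 1/10 s, in which the tool goes at most 50 mm and 8.59 degrees, less where a joint would pass 70% of its speed; a pose out of reach is approached as far as the arm can. A call with a gripper value outside its range is refused whole. The fingers move at their own pace and stop on an object; "squeeze" is the grip in N (left out, the last holds). Time passes only in rows, so rows that repeat a pose let the fingers close. It gives the time, the measured TCP pose, the force and the opening at its end, in the units of the state.
- sense(): the state, without advancing time (a new reading comes with each control period).
- capture(name): name is "scene" or "side" or "wrist"; returns the picture (384x512x3 uint8, red, green, blue); there is no depth.
- get_calibration(name): a dict with "fx", "fy", "cx", "cy" (pixels), "T" (4x4, takes a point from camera to world coordinates). Camera axes: x right, y down, z forward; pixel columns grow to the right and rows downward; lengths in m; the calibration is good to about 2 mm. The wrist camera is an equidistant fisheye: a pixel r from the principal point sees the ray r / f radians off the axis. A picture is of the moment at which its call begins: read the wrist's pose just before it. get_calibration takes no time and is no camera call; for the wrist camera it gives the pose at the moment of the call.
- hand_in(): hands the job in, once; it reports no verdict.
The state is a dict: "time": time; "q": joint angles; "qvel": joint speeds; "tau": joint torques, N m; "position": TCP position; "ee_rot": TCP orientation; "ft_force": force on the tool from outside, world axes, zero at the start; "torque": the same for the moment, N m; "width": finger opening in m.
Only numpy, scipy, OpenCV 4.12 (cv2) and the standard library are available. Lean on these libraries where they do the work, as an engineer would, in place of code of your own. Each camera call takes 0.05 s, during which the arm holds its last target. There are 200 camera calls.

## Working session

There is one attempt and no reset: what is moved stays moved. The work goes in short steps, Python scripts to look and compute and a tool call to move; the robot and the scene stay as the last step left them, time stands still between calls to the robot, and variables do not carry over. Pictures are saved under pics/ and viewed, about 8 in all and at most 12, crops included, and the job is handed in when it is done.

Besides the shell and the picture viewer there is one more tool, called after ">>>" by a JSON object that holds its "method" and its "body". apply_moves: Moves the arm, as the interface text tells. Its arguments: {"type":"object","properties":{"motion":{"type":"array"},"squeeze":{"type":"number"}},"required":["motion"]}

```bash
ls; mkdir -p pics
python3 - <<'E'
from plant import *
import cv2,numpy as np
s=sense();print(s['time'],s['position'],s['ee_rot'],s['width'])
ims=[]
for n in("scene","side"):
    im=capture(n)[:,:,::-1].copy();cv2.imwrite(f"pics/{n}0.png",im);ims.append(im)
    c=get_calibration(n);print(n,c['fx'],c['cx'],c['cy'],np.round(c['T'],3).tolist())
cv2.imwrite("pics/both.png",cv2.resize(np.vstack(ims),None,fx=.78,fy=.78))
E
```

```text
pics
0.0 [0.22381821 0.47443488 0.23066009] [ 0.34457894  1.54332275 -0.34684716] 0.08535393856873494
scene 462.6014035232919 260.82033991609444 196.5926137264372 [[0.859, 0.418, -0.296, 0.903], [0.512, -0.695, 0.505, -0.561], [0.005, -0.585, -0.811, 0.926], [0.0, 0.0, 0.0, 1.0]]
side 367.19453914423116 251.86006488437616 185.19157152467898 [[-0.975, -0.127, 0.182, 0.418], [-0.221, 0.583, -0.782, 0.795], [-0.007, -0.803, -0.596, 0.656], [0.0, 0.0, 0.0, 1.0]]
```

View pics/scene0.png

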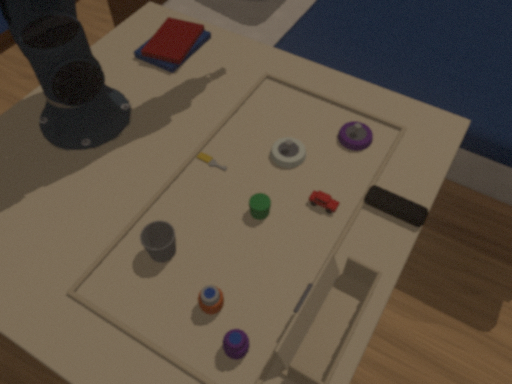

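View pics/side0.png

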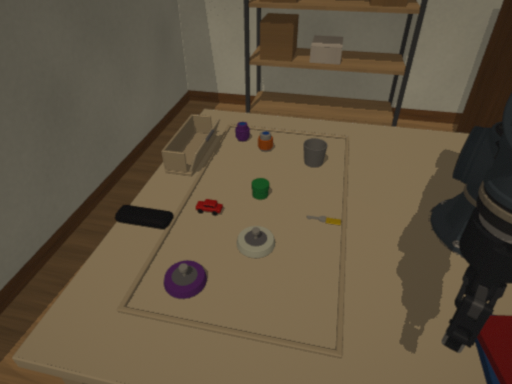

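The scene view shows the orange-sleeved refill at (210,299) and its purple look-alike at (236,344). The white diffuser is at (288,152) and its purple look-alike at (355,136). The cup is at (158,240) and the jar at (260,206). The orange and white ones fit the description. I'll measure them and confirm in one crop.

```bash
cat > h.py <<'E'
import numpy as np,cv2
from plant import *
def ray(n,u,v,c=None):
    c=c or get_calibration(n);T=np.array(c['T']);x=(u-c['cx'])/c['fx'];y=(v-c['cy'])/c['fy']
    if n=='wrist':
        r=np.hypot(x,y);d=np.array([x/r*np.sin(r),y/r*np.sin(r),np.cos(r)]) if r>1e-9 else np.array([0,0,1.])
    else: d=np.array([x,y,1.])
    d=T[:3,:3]@d;return T[:3,3],d/np.linalg.norm(d)
def plane(n,u,v,z,c=None):
    o,d=ray(n,u,v,c);return o+d*(z-o[2])/d[2]
def tri(r1,r2):
    A=np.zeros((3,3));b=np.zeros(3)
    for o,d in(r1,r2):
        M=np.eye(3)-np.outer(d,d);A+=M;b+=M@o
    p=np.linalg.solve(A,b);return p,[np.linalg.norm(np.cross(p-o,d)) for o,d in(r1,r2)]
def blobs(im,lo,hi,amin=20):
    hsv=cv2.cvtColor(im,cv2.COLOR_BGR2HSV);m=cv2.inRange(hsv,np.array(lo),np.array(hi))
    n,l,s,c=cv2.connectedComponentsWithStats(m)
    return [(s[i,4],s[i,:4].tolist(),c[i].round(1).tolist()) for i in range(1,n) if s[i,4]>=amin]
E
python3 - <<'E'
from h import *
I={n:cv2.imread(f"pics/{n}0.png") for n in("scene","side")}
for n,im in I.items():
    print(n,'orange',blobs(im,(3,140,60),(14,255,255),30)); print('blue',blobs(im,(100,100,60),(122,255,255),6)[-6:]) 
    print('green',blobs(im,(55,120,30),(85,255,255),30)); 
a=I['scene'];b=I['side']
f=lambda im,x,y,w,h:cv2.resize(im[y:y+h,x:x+w],(400,300),interpolation=cv2.INTER_CUBIC)
cv2.imwrite("pics/crop.png",np.vstack([np.hstack([f(a,180,270,80,60+30),f(a,250,120,80,60)]),np.hstack([f(b,226,110,80,60),f(b,216,210,80,60)])]))
E
```

```text
scene orange [(np.int32(785), [143, 18, 61, 43], [172.9, 39.3]), (np.int32(243), [310, 191, 29, 21], [323.3, 200.2]), (np.int32(211), [199, 291, 24, 23], [211.9, 305.7])]
blue [(np.int32(9), [451, 70, 7, 3], [453.6, 71.3]), (np.int32(6), [497, 74, 5, 2], [498.8, 74.5]), (np.int32(6), [481, 77, 4, 3], [482.2, 78.3]), (np.int32(6), [493, 86, 5, 3], [494.7, 86.7]), (np.int32(64), [205, 289, 9, 9], [209.1, 292.5]), (np.int32(106), [230, 332, 11, 12], [234.9, 337.7])]
green [(np.int32(112), [251, 195, 18, 16], [259.1, 202.8])]
side orange [(np.int32(209), [218, 94, 27, 11], [231.3, 98.6]), (np.int32(508), [399, 109, 57, 14], [427.5, 115.5]), (np.int32(153), [258, 136, 15, 14], [265.0, 143.6]), (np.int32(45), [196, 199, 27, 15], [209.6, 203.8])]
blue [(np.int32(11), [239, 123, 6, 2], [241.7, 123.5]), (np.int32(10), [263, 132, 6, 2], [265.5, 132.6])]
green [(np.int32(289), [252, 179, 17, 20], [260.0, 188.1])]
```

View pics/crop.png

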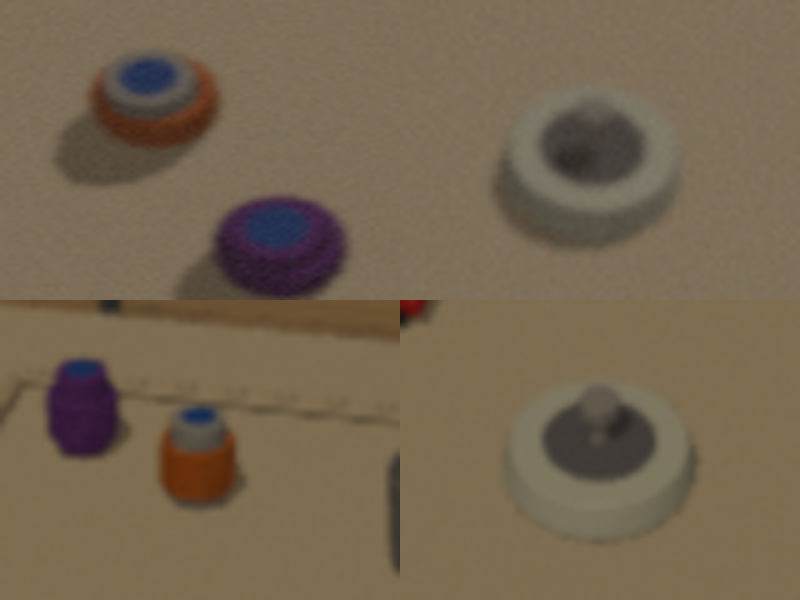

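The crop confirms it: steel barrel with orange sleeve and blue dot, and white puck with nipple. The purple ones are separate decoys.

Run:
```python
from h import *
def pr(l,a,b,z):
    p,e=tri(ray('scene',*a),ray('side',*b));print(l,p.round(4),np.round(e,4),'planes',plane('scene',*a,z).round(4)[:2],plane('side',*b,z).round(4)[:2])
pr('refill top',(209.1,292.5),(265.5,132.6),.062)
pr('purple top',(234.9,337.7),(241.7,123.5),.062)
pr('puck top',(288.6,149),(256,237.8),.022)
pr('nipple head',(289.4,141.4),(256,230.4),.046)
pr('jar',(259.7,201),(260,184),.044)
pr('cup rim',(159,233),(315,147),.07)
from scipy.spatial.transform import Rotation as R
print(R.from_rotvec(sense()['ee_rot']).as_matrix().round(3))
```

```text
refill top [ 0.6197 -0.2804  0.063 ] [0.0006 0.0006] planes [ 0.6199 -0.28  ] [ 0.6195 -0.2826]
purple top [ 0.7138 -0.3305  0.0619] [0.0001 0.0001] planes [ 0.7137 -0.3305] [ 0.7139 -0.3303]
puck top [0.5551 0.1705 0.0216] [0.0014 0.0014] planes [0.5567 0.1704] [0.5537 0.1703]
nipple head [0.5546 0.1726 0.0483] [0.0014 0.0014] planes [0.5551 0.1749] [0.5539 0.1697]
jar [ 0.584  -0.0222  0.0407] [0. 0.] planes [ 0.5852 -0.0242] [ 0.5831 -0.0178]
cup rim [ 0.4486 -0.2216  0.0629] [0.0006 0.0006] planes [ 0.4517 -0.2244] [ 0.4487 -0.209 ]
[[-0.001  0.427  0.904]
 [-0.001  0.904 -0.427]
 [-1.    -0.001  0.   ]]
```

>>> {"method": "apply_moves", "body": {"motion": [[0,0.396,-0.755,-0.03,0,0,0],[0,0.396,-0.755,-0.03,0,0,0],[0,0.396,-0.755,-0.03,0,0,0],[0,0.396,-0.755,-0.03,0,0,0],[0,0.396,-0.755,-0.03,0,0,0],[0,0.396,-0.755,-0.03,0,0,0],[0,0.396,-0.755,-0.03,0,0,0],[0,0.396,-0.755,-0.03,0,0,0],[0,0.396,-0.755,-0.03,0,0,0],[0,0.396,-0.755,-0.03,0,0,0],[0,0.396,-0.755,-0.03,0,0,0],[0,0.396,-0.755,-0.03,0,0,0]], "squeeze": 40}}

```text
time: 1.3
position: [0.5027, -0.0585, 0.2096]
ee_rot: [0.345, 1.543, -0.347]
ft_force: [1.1, 0.2, 0.1]
width: 0.0854
```

>>> {"method": "apply_moves", "body": {"motion": [[0,0.117,-0.222,-0.01,0,0,0],[0,0.117,-0.222,-0.01,0,0,0],[0,0.117,-0.222,-0.01,0,0,0],[0,0.117,-0.222,-0.01,0,0,0],[0,0.117,-0.222,-0.01,0,0,0],[0,0.117,-0.222,-0.01,0,0,0],[0,0.117,-0.222,-0.01,0,0,0],[0,0.117,-0.222,-0.01,0,0,0]]}}

```text
time: 2.1
position: [0.6192, -0.2798, 0.1992]
ee_rot: [0.345, 1.545, -0.346]
ft_force: [0.2, -0.5, -0.5]
width: 0.0851
```

Run:
```python
from h import *
s=sense();print(s['time'],s['position'].round(4),s['ee_rot'].round(3),np.round(s['q'],2))
c=get_calibration('wrist');im=capture('wrist')[:,:,::-1].copy();cv2.imwrite("pics/w1.png",im)
for l,lo,hi in(('orange',(3,120,50),(14,255,255)),('blue',(100,90,50),(122,255,255))):
    for a,bb,ce in blobs(im,lo,hi,30): print(l,a,bb,ce,plane('wrist',*ce,.062,c).round(4))
```

```text
2.1 [ 0.6192 -0.2798  0.1992] [ 0.345  1.545 -0.346] [-0.42  0.52  0.34  1.39 -0.    0.02]
orange 436 [486, 103, 22, 52] [495.8, 127.3] [0.6793 0.0214 0.062 ]
orange 753 [225, 151, 50, 53] [249.3, 170.7] [ 0.6071 -0.2746  0.062 ]
orange 239 [471, 248, 41, 34] [491.8, 264.6] [ 0.8727 -0.014   0.062 ]
blue 432 [238, 173, 24, 23] [249.5, 184.2] [ 0.6192 -0.2801  0.062 ]
blue 299 [234, 269, 21, 18] [244.2, 277.9] [ 0.7126 -0.3307  0.062 ]
```

View pics/w1.png

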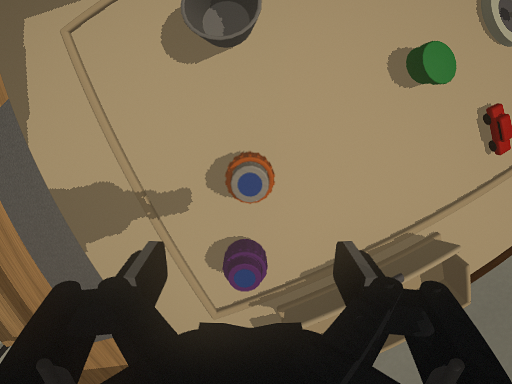

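The wrist view puts the blue dot at (249.5,184), which is (0.619,-0.280) and directly below the TCP. The purple twin at (244,278) is clear of the jaws. I'll descend and grip.

>>> {"method": "apply_moves", "body": {"motion": [[0,0,0,-0.03,0,0,0],[0,0,0,-0.065,0,0,0],[0,0,0,-0.1,0,0,0],[0,0,0,-0.13,0,0,0],[0,0,0,-0.155,0,0,0],[0,0,0,-0.175,0,0,0],[0,0,0,-0.187,0,0,0],[0,0,0,-0.188,0,0,0],[0,0,0,-0.188,0,0,0],[0.3,0,0,-0.188,0,0,0],[0.45,0,0,-0.188,0,0,0],[0.6,0,0,-0.188,0,0,0]], "squeeze": 40}}

```text
time: 3.35
position: [0.6198, -0.2797, 0.0129]
ee_rot: [0.344, 1.542, -0.346]
ft_force: [-1.4, 0.6, 7.5]
width: 0.0482
```

>>> {"method": "apply_moves", "body": {"motion": [[1,0,0,0,0,0,0],[1,0,0,0,0,0,0],[1,0,0,0,0,0,0],[1,0,0,0,0,0,0]]}}

```text
time: 3.75
position: [0.6198, -0.2797, 0.0131]
ee_rot: [0.344, 1.542, -0.346]
ft_force: [-0.4, 0.0, 1.9]
width: 0.0479
```

>>> {"method": "apply_moves", "body": {"motion": [[1,0,0,0.005,0,0,0],[1,0,0,0.012,0,0,0],[1,0,0,0.025,0,0,0],[1,0,0,0.045,0,0,0],[1,0,0,0.075,0,0,0],[1,0,0,0.105,0,0,0],[1,0,0,0.13,0,0,0],[1,0,0,0.14,0,0,0],[1,0,0,0.14,0,0,0]]}}

```text
time: 4.65
position: [0.6205, -0.28, 0.1549]
ee_rot: [0.344, 1.539, -0.347]
ft_force: [0.9, 0.5, -4.4]
width: 0.048
```

Run:
```python
from h import *
s=sense();print(s['time'],s['position'].round(4),s['ft_force'].round(2),s['width'])
a=capture('scene')[:,:,::-1].copy();b=capture('side')[:,:,::-1].copy()
cv2.imwrite("pics/l_a.png",a);cv2.imwrite("pics/l_b.png",b)
f=lambda im,x,y:cv2.resize(im[y:y+120,x:x+80],(400,600),interpolation=cv2.INTER_CUBIC)
cv2.imwrite("pics/lift.png",np.hstack([f(a,160,210),f(b,225,55)]))
```

```text
4.65 [ 0.6205 -0.28    0.1549] [ 0.92  0.53 -4.35] 0.04797107966027359
```

View pics/lift.png

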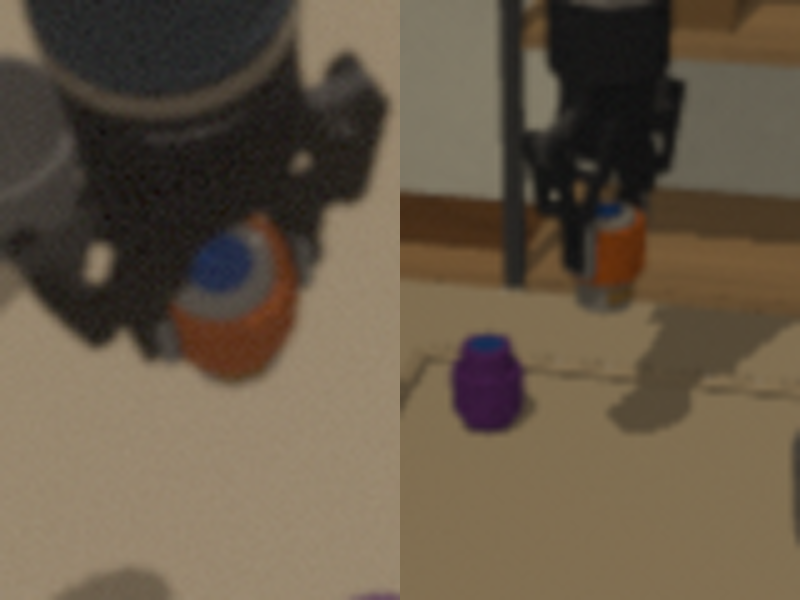

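Run:
```python
from h import *
a=cv2.imread("pics/l_a.png");b=cv2.imread("pics/l_b.png")
A=[x for x in blobs(a,(100,100,50),(124,255,255),30) if 180<x[2][0]<230 and 240<x[2][1]<280]
B=[x for x in blobs(b,(100,70,40),(124,255,255),4) if 255<x[2][0]<275 and 90<x[2][1]<105];print(A,B)
p,e=tri(ray('scene',*A[0][2]),ray('side',*B[0][2]));print('dot',p.round(4),np.round(e,4))
# barrel bottom centre in side view ~ crop (605,290): pixel
print(plane('side',225+205/5,55+297/5,.130).round(4),plane('side',*B[0][2],.192).round(4),plane('scene',*A[0][2],.192).round(4))
for z in(.125,.13,.135): 
  # project mouth and top expected centres
  for n in('scene','side'):
    c=get_calibration(n);T=np.linalg.inv(np.array(c['T']))
    for zz in(z,z+.062):
      q=T@np.array([.6205,-.28,zz,1]);print(n,zz,(c['fx']*q[0]/q[2]+c['cx']).round(1),(c['fy']*q[1]/q[2]+c['cy']).round(1))
```

```text
[(np.int32(81), [199, 258, 11, 10], [203.7, 262.4])] [(np.int32(9), [264, 96, 5, 2], [266.2, 96.6])]
dot [ 0.6199 -0.2796  0.1906] [0.0013 0.0013]
[ 0.6184 -0.2799  0.13  ] [ 0.6183 -0.2774  0.192 ] [ 0.6218 -0.2799  0.192 ]
scene 0.125 206.5 278.8
scene 0.187 203.4 263.4
side 0.125 265.3 115.7
side 0.187 265.6 97.7
scene 0.13 206.2 277.6
scene 0.192 203.1 262.1
side 0.13 265.4 114.3
side 0.192 265.7 96.2
scene 0.135 206.0 276.4
scene 0.197 202.8 260.8
side 0.135 265.4 112.9
side 0.197 265.7 94.7
```

The refill hangs upright. Its dot triangulates to z=0.191 where I expected about 0.192, so the sleeve is fully back and the mouth is at about 0.129. Now I'll carry it over the diffuser.

>>> {"method": "apply_moves", "body": {"motion": [[1,-0.002,0.012,0,0,0,0],[1,-0.006,0.04,0,0,0,0],[1,-0.012,0.08,0,0,0,0],[1,-0.018,0.125,0,0,0,0],[1,-0.025,0.17,0,0,0,0],[1,-0.032,0.215,0,0,0,0],[1,-0.038,0.26,0,0,0,0],[1,-0.044,0.305,0,0,0,0],[1,-0.051,0.35,0,0,0,0],[1,-0.057,0.39,0,0,0,0],[1,-0.062,0.42,0,0,0,0],[1,-0.065,0.44,0,0,0,0]]}}

```text
time: 5.95
position: [0.5522, 0.1632, 0.1507]
ee_rot: [0.343, 1.546, -0.345]
ft_force: [0.3, 0.3, -3.6]
width: 0.0482
```

Run:
```python
from h import *
s=sense();print(s['time'],s['position'].round(4),s['ft_force'].round(2),s['q'].round(2))
c=get_calibration('wrist');a=capture('wrist')[:,:,::-1].copy();cv2.imwrite("pics/w2.png",a)
T=np.linalg.inv(np.array(c['T']))
for p in([.5548,.1718,.022],[.5548,.1718,.05]):
    q=(T@np.r_[p,1])[:3];th=np.arctan2(np.hypot(q[0],q[1]),q[2]);k=th/np.hypot(q[0],q[1]);print(c['fx']*q[0]*k+c['cx'],c['fy']*q[1]*k+c['cy'])
```

```text
5.95 [0.5522 0.1632 0.1507] [ 0.29  0.26 -3.64] [ 0.29  0.36 -0.04  1.17  0.    0.73]
259.4597153702087 185.0261174179056
260.38122930828143 193.2194436449629
```

View pics/w2.png

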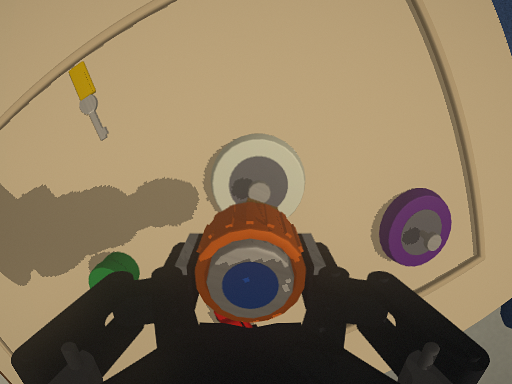

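The wrist view shows the nipple head at (260,192), against a predicted (260,193), so the target (0.5548,0.1718) holds. Next I align and come down to just above the head.

>>> {"method": "apply_moves", "body": {"motion": [[1,0.0026,0.0086,0,0,0,0],[1,0.0026,0.0086,0,0,0,0],[1,0.0026,0.0086,-0.015,0,0,0],[1,0.0026,0.0086,-0.035,0,0,0],[1,0.0026,0.0086,-0.05,0,0,0],[1,0.0026,0.0086,-0.058,0,0,0],[1,0.0026,0.0086,-0.06,0,0,0],[1,0.0026,0.0086,-0.06,0,0,0]]}}

```text
time: 6.8
position: [0.5548, 0.1735, 0.0907]
ee_rot: [0.343, 1.547, -0.344]
ft_force: [-0.5, 0.7, -4.9]
width: 0.0486
```

Run:
```python
from h import *
s=sense();print(s['time'],s['position'].round(4),s['ft_force'].round(2))
a=capture('scene')[:,:,::-1].copy();b=capture('side')[:,:,::-1].copy()
f=lambda im,x,y:cv2.resize(im[y:y+120,x:x+80],(400,600),interpolation=cv2.INTER_CUBIC)
cv2.imwrite("pics/ov.png",np.hstack([f(a,250,80),f(b,216,160)]))
```

```text
6.8 [0.5548 0.1735 0.0907] [-0.47  0.67 -4.88]
```

View pics/ov.png

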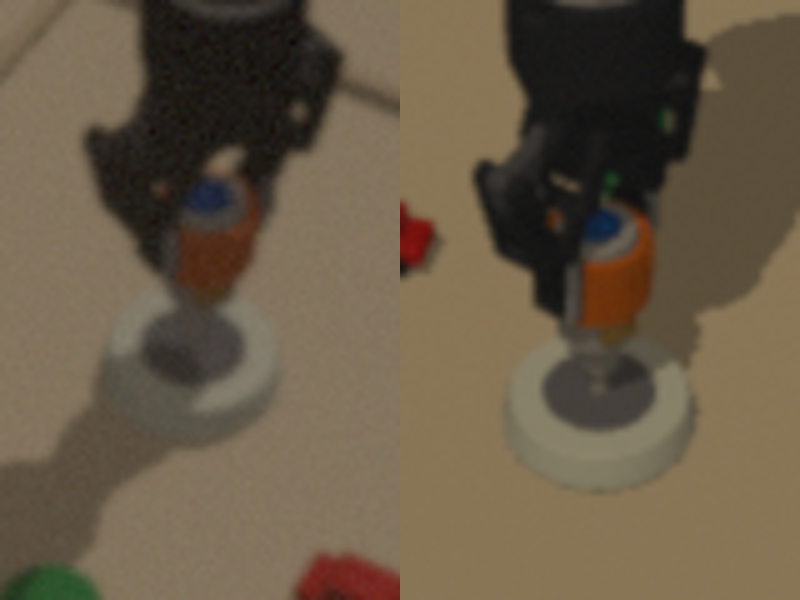

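Both views show the barrel centred above the nipple. I'll lower it gently and watch the force.

>>> {"method": "apply_moves", "body": {"motion": [[1,0,-0.0012,-0.006,0,0,0],[1,0,-0.0012,-0.014,0,0,0],[1,0,-0.0012,-0.022,0,0,0],[1,0,-0.0012,-0.03,0,0,0],[1,0,-0.0012,-0.036,0,0,0],[1,0,-0.0012,-0.04,0,0,0],[1,0,-0.0012,-0.04,0,0,0]]}}

```text
time: 7.6
position: [0.5548, 0.1725, 0.0506]
ee_rot: [0.343, 1.547, -0.343]
ft_force: [0.5, -0.4, -3.9]
width: 0.0477
```

>>> {"method": "apply_moves", "body": {"motion": [[1,0,-0.0005,-0.002,0,0,0],[1,0,-0.0005,-0.0035,0,0,0],[1,0,-0.0005,-0.005,0,0,0],[1,0,-0.0005,-0.005,0,0,0],[1,0,-0.0005,-0.005,0,0,0]]}}

```text
time: 8.1
position: [0.5549, 0.172, 0.0459]
ee_rot: [0.343, 1.547, -0.343]
ft_force: [0.1, -0.8, -2.8]
width: 0.0483
```

A force of −2.8 N equals the sleeve's weight plus the spring, so the barrel is standing on the puck. I'll go down 1.5 mm more to be sure, then let go.

>>> {"method": "apply_moves", "body": {"motion": [[1,0,0,-0.0015,0,0,0],[1,0,0,-0.0015,0,0,0],[1,0,0,-0.0015,0,0,0],[0.2,0,0,-0.0015,0,0,0],[0,0,0,-0.0015,0,0,0],[0,0,0,-0.0015,0,0,0],[0,0,0,-0.0015,0,0,0],[0,0,0,-0.0015,0,0,0]]}}

```text
time: 8.9
position: [0.5549, 0.172, 0.0444]
ee_rot: [0.343, 1.547, -0.343]
ft_force: [0.2, -0.5, -1.0]
width: 0.0854
```

>>> {"method": "apply_moves", "body": {"motion": [[0,0,0,0.01,0,0,0],[0,0,0,0.03,0,0,0],[0,0,0,0.06,0,0,0],[0,0,0,0.1,0,0,0],[0,0,0,0.14,0,0,0],[0,-0.04,0,0.17,0,0,0],[0,-0.08,0,0.18,0,0,0],[0,-0.11,0,0.18,0,0,0],[0,-0.11,0,0.18,0,0,0]]}}

```text
time: 9.8
position: [0.4419, 0.1717, 0.2262]
ee_rot: [0.343, 1.546, -0.342]
ft_force: [-0.2, 0.0, -0.6]
width: 0.0852
```

Run:
```python
from h import *
s=sense();print(s['time'],s['position'].round(4),s['ft_force'].round(2),s['width'])
a=capture('scene')[:,:,::-1].copy();b=capture('side')[:,:,::-1].copy()
A=[x for x in blobs(a,(100,90,50),(124,255,255),30) if 270<x[2][0]<310 and 100<x[2][1]<170]
B=[x for x in blobs(b,(100,70,40),(124,255,255),4) if 240<x[2][0]<275 and 190<x[2][1]<250];print(A,B)
try:
  p,e=tri(ray('scene',*A[0][2]),ray('side',*B[0][2]));print('dot',p.round(4),np.round(e,4))
except Exception as x:print(x)
print([blobs(i,(55,120,30),(85,255,255),30) for i in(a,b)],[blobs(i,(3,140,60),(14,255,255),30) for i in(a,b)])
for z in (.022,.032,.044,.068,.08):
  c=get_calibration('side');q=np.linalg.inv(np.array(c['T']))@[.555,.1985,z,1];print(z,(c['fy']*q[1]/q[2]+c['cy']).round(1))
f=lambda im,x,y:cv2.resize(im[y:y+90,x:x+60],(400,600),interpolation=cv2.INTER_CUBIC)
cv2.imwrite("pics/end.png",np.hstack([f(a,258,95),f(b,226,175)]))
```

```text
9.8 [0.4419 0.1717 0.2262] [-0.2   0.01 -0.56] 0.08517313705761453
[(np.int32(30), [287, 130, 7, 5], [289.9, 131.8])] [(np.int32(48), [251, 216, 9, 6], [255.0, 218.6])]
dot [0.5559 0.1714 0.0848] [0. 0.]
[[(np.int32(120), [251, 195, 18, 16], [259.2, 202.4])], [(np.int32(289), [252, 179, 17, 20], [260.0, 188.1])]] [[(np.int32(677), [143, 18, 52, 44], [168.7, 40.2]), (np.int32(59), [184, 36, 13, 17], [189.1, 42.9]), (np.int32(180), [280, 135, 19, 18], [288.9, 145.7]), (np.int32(235), [309, 191, 30, 21], [323.7, 200.4])], [(np.int32(222), [217, 93, 28, 12], [231.2, 98.4]), (np.int32(527), [399, 109, 58, 15], [427.4, 115.6]), (np.int32(47), [196, 199, 27, 14], [209.8, 203.7]), (np.int32(285), [245, 221, 21, 22], [255.0, 233.6])]]
0.022 246.0
0.032 243.0
0.044 239.3
0.068 231.9
0.08 228.0
```

View pics/end.png

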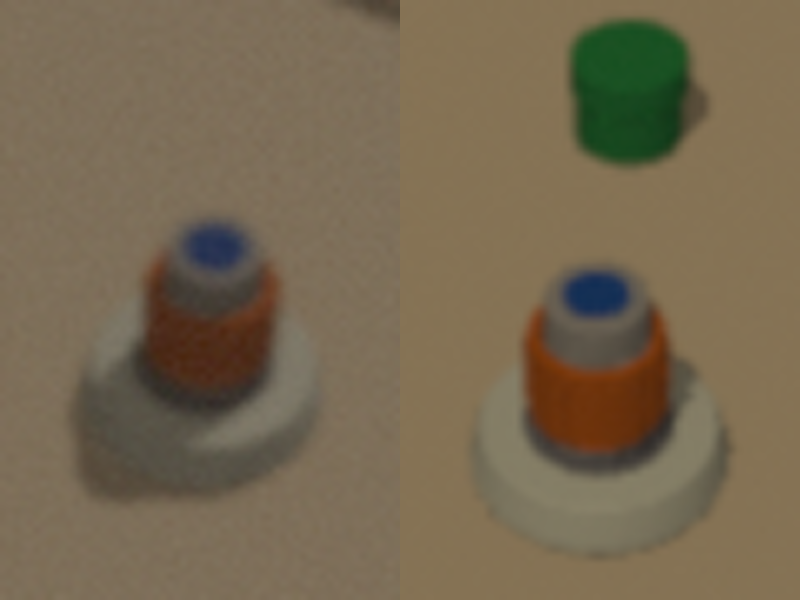

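The dot is at z=0.085 where 0.084 is expected when seated. The sleeve's lower edge is at row 243, which matches fully forward (243.0, against 239.3 if back). The jar's pixels are unchanged.

```bash
python3 -c "
from plant import hand_in
print(hand_in())"
```

```text
the job is handed in; nothing more can be done
None
```

The scent refill is clipped onto the white diffuser and the job is handed in, at about 10 s on the robot's clock out of the 32 s allowed.

I gripped the refill by its orange sleeve and lifted it, which drew the sleeve fully back. I then lowered it over the nipple until the barrel stood on the puck, let go and moved the arm clear.

**Last checks:**
- **Seating:** the blue dot on top measured 84.8 mm high, where 84 mm is expected when seated. It was within about 1 mm of the diffuser's axis.
- **Sleeve:** its lower edge in the side view matches fully forward (down), so the jaws should be shut.
- **Bystanders:** the green jar had not moved. I did not re-measure the cup or the two purple look-alikes; no move went near the cup, and the jaws were turned to stay clear of the purple refill.
- **Force:** the readings between moves stayed under 8 N.

One reading disagreed: the fingers closed to about 48 mm on a sleeve given as 52 mm wide. The grip held, and the hanging weight and position were as expected.

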